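# Pump up the filter pressure until the indicator pin is out

### The job

Bring the bench hand pump up to pressure: with a fingertip push the vent handle a quarter turn anticlockwise, from in line with the outlet nozzle to across it, against its stop, and only then press the black plunger knob down in full strokes, letting it spring right back up each time, until the indicator pin is fully out and the black ring on it shows above the collar. Only push and press: do not grip, lift or shove the pump, do not touch the pin, and leave the glassware and other things on the bench where they are. Finish with the vent closed, the pin fully out, the plunger up and the hand clear.

Things in the scene. Friction and masses are not known exactly. Their poses are not given: they have to be found in the camera images.
- pump: Hand pressure pump, 3.6 kg, loose on the bench; grey base plate 130 x 250 x 15 mm, its long side along the pump's y. Origin: centre of its underside, z up. Along y: at 0 the aluminium barrel (60 mm across, 110 mm tall), plunger on top; at +80 mm the grey indicator block (44 x 56 mm, 95 mm tall); at -85 mm the steel vent riser (20 mm across, 100 mm tall) with the vent handle on it.
- collar_top (a point): Centre of the top of the dark steel collar (24 mm across) on the indicator block, 102 mm above the bench: the pin comes up out of it.
- knob_top (a point): Centre of the top of the plunger's black mushroom knob (50 mm across, top flat about 40 mm across); moves with the plunger. 161 mm above the bench when up, 131 mm when fully down.
- plunger (a joint): Plunger travel (m): 0 up at rest, 0.030 fully down. A spring brings it back; about 4 N starts it, about 10 N holds it fully down at a hard stop. Each full stroke down, from fully up, raises the pin by 6 mm (the first by 3 to 9 mm); a stroke under 27 mm, or not let fully up, may give nothing.
- vent (a joint): Turn of the vent handle (rad): 0 open (handle in line with the outlet nozzle, pointing to the pump's -y), 1.57 closed (turned a quarter turn anticlockwise seen from above, pointing to the pump's +x, against its stop). Stiff: stays where it is left; about 1 N at the tip turns it.
- vent_axis (a point): Point on the vertical turning axis of the vent handle, at mid-height of its bar (108 mm above the bench).
- vent_tip (a point): Point on the vent handle's bar 70 mm from its axis, mid-height, 5 mm short of its end. The bar is steel, 12 mm wide and 12 mm high (102 to 114 mm above the bench), 75 mm long from the axis; below it are only the thin outlet nozzle, which points from the riser to the pump's -y (top 55 mm above the bench), and the base plate.
- pin (a joint): How far the indicator pin has come out (m): 0.030 is fully out. It starts somewhere between 0 and 0.011, clicks up stroke by stroke and stays where it is; once it is fully out further strokes do nothing.
- pin_top (a point): Tip of the indicator pin, a plain brass pin 12 mm across; it stands 6 mm above the collar at joint value 0 and 36 mm above it (138 mm above the bench) when fully out. A black ring round the pin, 15 mm across and 4 mm high, 30 to 34 mm below the tip, shows just above the collar only when the pin is fully out.
- conical_flask: Bystander: conical glass flask, 80 mm across its foot, 102 mm tall, standing beyond the pump's barrel. Origin at the centre of its underside.
- beaker: Bystander: open glass beaker, 56 mm across, 70 mm tall, on the robot's side of the pump, in front of the indicator block. Origin at the centre of its underside.
- sample_jar: Bystander: white screw-cap jar, 40 mm across, 55 mm tall, beyond the indicator block. Origin at the centre of its underside.
- reagent_bottle_a: Bystander: amber bottle, 80 mm across, 200 mm tall, at the left of the bench. Origin at the centre of its underside.
- reagent_bottle_b: Bystander: another such amber bottle, 80 mm across, 200 mm tall, also at the left. Origin at the centre of its underside.
- scoop: Bystander: flat white plastic scoop, 123 mm long, 10 mm high, lying at the right.
- marker: Bystander: black marker pen, 130 mm long, 13 mm high, lying at the right, nearer to the robot.
- cork_ring: Bystander: cork ring, 90 mm across, 25 mm high, lying at the right, farther from the robot. Origin at the centre of its underside.

How it is judged (in metres and radians):
On the way, in this order (a step that is already met when the one before it is completed fails the run):
1. the vent handle is turned closed, against its stop (value of joint vent above 1.4 rad), for 0.2 s.
2. the indicator pin is pumped fully out (value of joint pin above 0.0275 m), for 0.2 s.
At the end, for the whole second after the job is handed in: The vent handle is closed (within about 10 degrees of its stop), the indicator pin is out to within 2.5 mm of its full 30 mm, the plunger is back up within 3 mm, and the pump stands flat and at rest (value of joint vent above 1.38 rad and value of joint pin above 0.0275 m and value of joint plunger below 0.003 m and angle between pump's own z axis and vertical below 0.03 rad and linear speed of pump below 0.01 m/s); the robot touches nothing.
It fails at once if the plunger is pumped (over 8 mm) while the vent is not closed (value of joint plunger above 0.008 m and value of joint vent below 1.35 rad).
It fails at once if the indicator pin is touched (over 0.5 N) (contact force between pin and the fingers above 0.5 N or contact force between pin and the arm above 0.5 N).
It fails at once if the pump is lifted, tipped or shoved (over 30 mm) (distance of pump from where it was at the start of the episode above 0.03 m or height (world z) of pump above 0.006 m or angle between pump's own z axis and vertical above 0.08 rad).
It fails at once if a bystander is moved (over 25 mm), lifted or knocked over (distance of any of conical_flask, beaker, sample_jar, reagent_bottle_a, reagent_bottle_b, scoop, marker, cork_ring from where it was at the start of the episode above 0.025 m or angle between any of conical_flask, beaker, sample_jar, reagent_bottle_a, reagent_bottle_b, scoop, marker, cork_ring's own z axis and vertical above 0.3 rad).
It also fails if it takes over 58 s, if anything falls off the work surface, if the arm or the gripper's body presses on something with over 40 N, if the wrist force passes 120 N, or if a joint passes its speed limit or range.

### The arm

A 6-joint arm with a two-finger parallel gripper is mounted at the origin on the work surface. World frame = base frame: x ahead of the robot, y to its left, z up, the work surface at z = 0. Lengths are in mm, angles in rad, forces in N, time in s.
With the tool pointing down it reaches from about 275 to 750 mm from the base axis. Payload 10.2 kg.
Tool frame: the origin (TCP) lies on the front face of the gripper's body, between the roots of the fingers; the fingertips stand 64 mm ahead of it and the grasp point (between the pads) lies 45 mm ahead of it; z points along the fingers, x is the direction in which the jaws open and shut, and the axes are right-handed (so a half turn about z gives the same grasp; the last joint's range is limited). The gripper opens to 88 mm and grips with 3 to 60 N. Pads are 18 mm wide; open, the fingers measure 123 mm over their backs; the gripper's body (75 mm by 187 mm) begins 45 mm behind the grasp point.
Start: joints at [1.064, 0.313, 1.498, -0, 1.331, -0.223], TCP at [147.016, 504.002, 302.72] pointing down, gripper open.
Joint ranges: [-2.94, 2.94], [-0.97, 2.17], [0.19, 2.56], [-1.23, 4.37], [0.02, 3.11], [-2.88, 2.88]. Speed limits (rad/s): [2.39, 2.39, 3.01, 3.14, 3.14, 3.14].

### API

Orientations are given as a unit quaternion [x, y, z, w].
In Python, from workcell import * gives the robot as it stands.
- The arm moves only by the tool step_arm, never from a script. Its argument "steps" is a list that holds one entry, the list of rows, each a list of 7 numbers: the finger opening in mm, from 0 to 88.1, then the shift along the tool's x, y, z in mm, then the turn, a rotation vector about the tool's x, y, z in units of 10 degrees (1.0 is 10 degrees). A call has 1 to 20 rows; each row shifts and turns the commanded pose from where the row before left it, along the tool's axes as they then stand; what a row does not reach is not made up. A row lasts 1/8 s, in which the tool goes at most 62.5 mm and 10.7 degrees, less where a joint would pass 70% of its speed; a pose out of reach is approached as far as the arm can. A call is refused whole if a number of a shift passes 62.5 or a number of a turn 1, either way. A call with a gripper value outside its range is refused whole. The fingers move at their own pace and stop on an object; "squeeze" is the grip in N (left out, the last holds). Time passes only in rows, so rows that do not move let the fingers close. It gives the time, the measured TCP pose, the force and the opening at its end, in the units of the state.
- sense(): the state, without advancing time (a new reading comes with each control period).
- get_image(name): name is "scene" or "top"; returns the picture (480x640x3 uint8, red, green, blue); there is no depth.
- camera_model(name): a dict with "intrinsics" (3x3 intrinsics, pixels), "dist_coeffs" ([k1, k2, p1, p2, k3] as OpenCV has them; the pictures are not rectified), "rvec" (rotation vector, rad) and "tvec" (3), from world to camera coordinates, as OpenCV has them. Camera axes: x right, y down, z forward; pixel columns grow to the right and rows downward; lengths in mm; the calibration is good to about 2 mm. A picture is of the moment at which its call begins. camera_model takes no time and is no camera call.
- close_job(): hands the job in, once; it reports no verdict.
The state is a dict: "time_s": time; "joints": joint angles; "joint_velocities": joint speeds; "tau": joint torques, N m; "position": TCP position; "orientation": TCP orientation; "force": force on the tool from outside, world axes, zero at the start; "moment": the same for the moment, N m; "opening": opening from 0.0 (shut) to 1.0 (fully open).
Only numpy, scipy, OpenCV 4.12 (cv2) and the standard library are available. Lean on these libraries where they do the work, as an engineer would, in place of code of your own. Each camera call takes 0.05 s, during which the arm holds its last target. There are 200 camera calls.

## Working session

There is one attempt and no reset: what is moved stays moved. The work goes in short steps, Python scripts to look and compute and a tool call to move; the robot and the scene stay as the last step left them, time stands still between calls to the robot, and variables do not carry over. Pictures are saved under pics/ and viewed, about 8 in all and at most 12, crops included, and the job is handed in when it is done.

Besides the shell and the picture viewer there is one more tool, called after ">>>" as name(argument=value, ...), one argument or row to a line, values as JSON. step_arm: Moves the arm, as the interface text tells. Its arguments: {"type":"object","properties":{"steps":{"type":"array","items":{"type":"array","items":{"type":"array","items":{"type":"number"}}}},"squeeze":{"type":"number"}},"required":["steps"]}

```bash
mkdir -p pics; python3 - <<'E'
from workcell import *
import cv2
for n in("scene","top"):
    cv2.imwrite(f"pics/{n}0.png",get_image(n)[:,:,::-1]); print(n,camera_model(n))
print(sense())
E
```

```text
scene {'intrinsics': array([[601.03691331,   0.        , 317.64284318],
       [  0.        , 601.03691331, 227.82411361],
       [  0.        ,   0.        ,   1.        ]]), 'dist_coeffs': array([-0.10804819,  0.        ,  0.        ,  0.        ,  0.        ]), 'rvec': array([ 2.08076422,  1.56788037, -0.50015728]), 'tvec': array([-158.03898216, -339.6150799 , 1802.24496491])}
top {'intrinsics': array([[564.14546729,   0.        , 319.68597982],
       [  0.        , 564.14546729, 237.60078445],
       [  0.        ,   0.        ,   1.        ]]), 'dist_coeffs': array([0.03213602, 0.        , 0.        , 0.        , 0.        ]), 'rvec': array([ 2.19438281, -2.13597473,  0.11028858]), 'tvec': array([   3.98056835,  516.50885645, 1216.22099897])}
{'time_s': 0.1, 'joints': array([ 1.06357070e+00,  3.13384664e-01,  1.49833384e+00,  1.39358471e-06,
        1.33101238e+00, -2.23424488e-01]), 'joint_velocities': array([-0.00133986, -0.00294667, -0.00058829,  0.0010084 ,  0.00141698,
       -0.00067507]), 'tau': array([ 3.93692055e-03, -4.02805853e+01, -2.52645546e+01,  6.96431519e-02,
        3.42209218e-02, -7.96187692e-05]), 'position': array([146.95582321, 503.86337299, 302.23332845]), 'orientation': array([ 8.00002080e-01,  5.99996956e-01, -5.19910949e-04,  2.31482342e-04]), 'force': array([ 0.3716914 ,  0.64303662, -0.55773011]), 'moment': array([0.00479093, 0.04704181, 0.01994329]), 'opening': 0.9981159298863914}
```

View pics/top0.png

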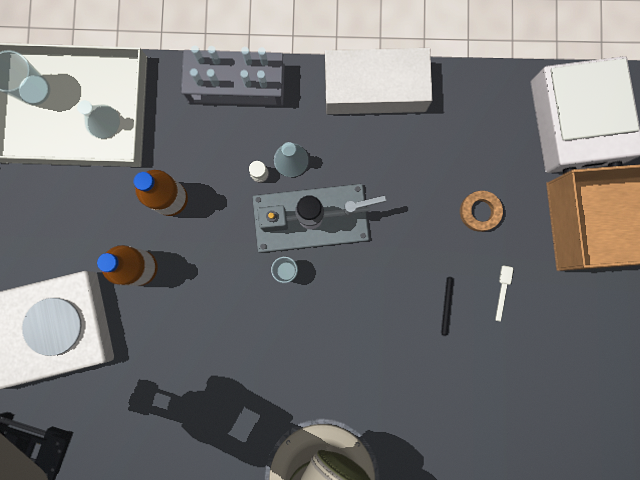

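View pics/scene0.png

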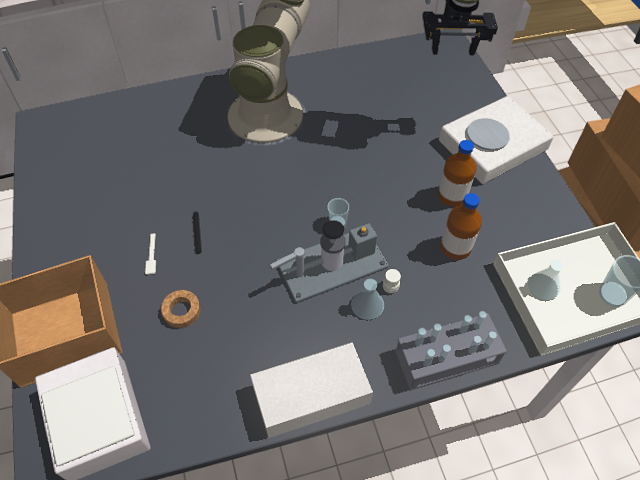

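The top view shows the pump's barrel knob at (309,208), the indicator block at (271,216) and the vent riser at (350,207) with its handle pointing right to (385,199). The flask is at (291,158) and the beaker at (285,270). I'll zoom in to measure.

```bash
python3 - <<'E'
import cv2
a=cv2.imread("pics/top0.png")[140:290,240:420]
b=cv2.imread("pics/scene0.png")[190:320,260:410]
cv2.imwrite("pics/c0.png",cv2.resize(a,None,fx=4.4,fy=4,interpolation=cv2.INTER_CUBIC)[:, :] if 0 else cv2.resize(a,(720,600),interpolation=cv2.INTER_CUBIC))
E
cat > h.py <<'E'
import numpy as np, cv2
from workcell import *
def unproj(n,uv,z):
    c=camera_model(n);R=cv2.Rodrigues(c["rvec"])[0];t=np.array(c["tvec"]).ravel()
    p=cv2.undistortPoints(np.array([[uv]],float),c["intrinsics"],c["dist_coeffs"])[0,0]
    d=R.T@np.array([p[0],p[1],1]);o=-R.T@t
    return o+d*(z-o[2])/d[2]
def proj(n,P):
    c=camera_model(n)
    return cv2.projectPoints(np.array(P,float).reshape(-1,1,3),c["rvec"],np.array(c["tvec"],float),c["intrinsics"],c["dist_coeffs"])[0][:,0]
E
```

```text
(no output)
```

View pics/c0.png

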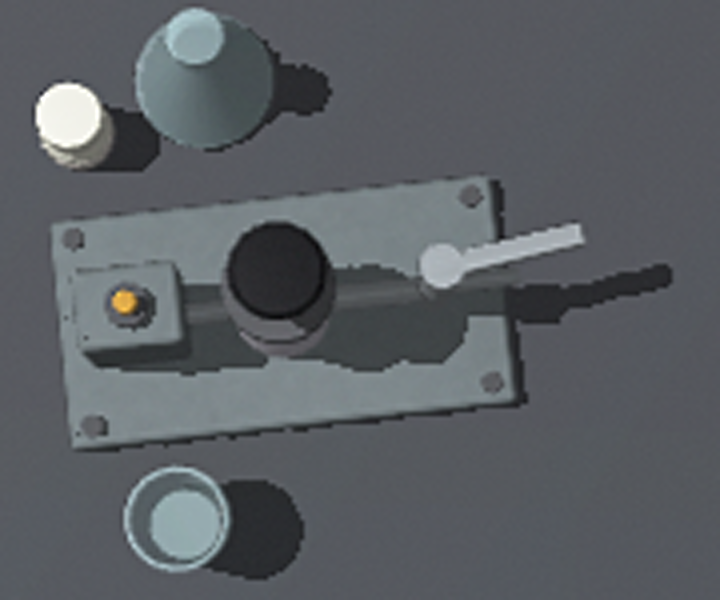

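The crop (4x, offset 240,140) shows the knob centre at (277,270), vent hub at (442,266), handle end at (582,235) and pin at (124,301). The base corners are at (52,227), (490,177), (518,402) and (75,448).

```bash
python3 - <<'E'
from h import *
f=lambda u,v:(u/4+240,v/4+140)
c=[unproj("top",f(*p),15)for p in[(52,227),(490,177),(518,402),(75,448)]]
print("base",np.round(c,1),np.mean(c,0)); 
y=(c[0]+c[3]-c[1]-c[2])[:2];yaw=np.arctan2(-y[0],y[1]);print("yaw",yaw,np.linalg.norm(y)/2)
for n,p,z in[("knob",(277,270),161),("hub",(442,266),114),("tip",(582,235),114),("pin",(124,301),110),("flask",(204,82),5),("flasktop",(195,37),102),("beaker",(177,518),70),("jar",(70,115),55)]:
    print(n,np.round(unproj("top",f(*p),z),1))
m=np.mean(c,0);m[2]=0
R=np.array([[np.cos(yaw),-np.sin(yaw),0],[np.sin(yaw),np.cos(yaw),0],[0,0,1]])
P=[m+R@np.array(q)for q in[(0,0,161),(0,-85,114),(70,-85,108),(0,80,102)]];print(np.round(P,1));print(proj("scene",P).round(1), proj("top",P).round(1))
E
```

```text
base [[605.6 170.   15. ]
 [640.6 -74.9  15. ]
 [514.  -92.9  15. ]
 [481.8 152.3  15. ]] [560.49393332  38.60285878  15.        ]
yaw 0.13640392404035503 247.38751828375524
knob [561.3  39.5 161. ]
hub [573.2 -44.3 114. ]
tip [ 591.2 -116.1  114. ]
pin [551.2 119.3 110. ]
flask [693.2  88.1   5. ]
flasktop [693.5  87.7 102. ]
beaker [441.9  90.8  70. ]
jar [660.6 157.5  55. ]
[[560.5  38.6 161. ]
 [572.1 -45.6 114. ]
 [641.4 -36.1 108. ]
 [549.6 117.9 102. ]]
[[332.3 227. ]
 [298.3 251. ]
 [310.4 276.3]
 [362.3 230.3]] [[309.7 207.9]
 [351.1 207.1]
 [347.1 174.5]
 [272.  216.6]]
```

```bash
cat >> h.py <<'E'
from scipy.spatial.transform import Rotation as Ro
AX=np.array([572.6,-45.0,0]);YAW=0.137
PR=Ro.from_euler('z',YAW)
def pw(x,y,z): return AX*[1,1,0]+PR.apply([x,y,z])   # vent-axis pump frame -> world
def down(yaw): return Ro.from_euler('z',yaw)*Ro.from_euler('x',np.pi)
def rows(way,g=0,nd=1,start=None):
    """way: [(pos,yaw,nrows)]"""
    s=sense();p=np.array(s["position"]);r=Ro.from_quat(s["orientation"]);out=[]
    if start is not None:p=start[0];r=down(start[1])
    for q,yaw,n in way:
        p0,r0=p,r;rv=(r0.inv()*down(yaw)).as_rotvec()
        for i in range(1,n+1):
            q1=p0+(q-p0)*i/n;r1=r0*Ro.from_rotvec(rv*i/n)
            d=r.inv().apply(q1-p);t=np.degrees((r.inv()*r1).as_rotvec())/10
            d=np.round(d,nd);t=np.round(t,3)+0
            out.append([g]+[float(v) for v in d+0]+[float(v) for v in t]);p=p+r.apply(d);r=r*Ro.from_rotvec(np.radians(t*10))
    print(len(out),str(out).replace(".0,",",").replace(".0]","]").replace(" ",""));print(p,r.as_quat())
E
python3 - <<'E'
from h import *
a=pw(-43,-50,302);b=pw(-43,-50,167)
rows([(a,YAW,16),(b,YAW,4)])
E
```

```text
20 [[0,-29.4,34,0,0,0,0.412],[0,-27,36,0.1,0,0.001,0.412],[0,-24.2,37.8,0,0,0,0.411],[0,-21.5,39.5,0,0.001,0.001,0.412],[0,-18.6,40.9,0.1,0,0,0.412],[0,-15.6,42.1,0,0,0,0.412],[0,-12.5,43.2,0,0,0.001,0.412],[0,-9.4,44,0,0,0,0.411],[0,-6.3,44.5,0.1,0,0.001,0.412],[0,-3,44.8,0,0,0,0.412],[0,0.2,45,0,0.001,0,0.412],[0,3.5,44.8,0,0,0.001,0.412],[0,6.6,44.4,0,0,0,0.412],[0,9.8,43.9,0,0,0.001,0.411],[0,13,43,0.1,0,0,0.412],[0,16,42,0,0,0,0.412],[0,0,0,33.7,0,0,0],[0,0,0,33.8,0,0,0],[0,0,0,33.7,0,0,0],[0,0,0,33.8,0,0,0]]
[ 536.83711652 -100.3891992   166.97477137] [ 9.97654884e-01  6.84450895e-02 -3.23863949e-05  3.53228676e-05]
```

>>> step_arm(
  steps=[
    [[0,-29.4,34,0,0,0,0.412],[0,-27,36,0.1,0,0,0.412],[0,-24.2,37.8,0,0,0,0.411],[0,-21.5,39.5,0,0,0,0.412],[0,-18.6,40.9,0.1,0,0,0.412],[0,-15.6,42.1,0,0,0,0.412],[0,-12.5,43.2,0,0,0,0.412],[0,-9.4,44,0,0,0,0.411],[0,-6.3,44.5,0.1,0,0,0.412],[0,-3,44.8,0,0,0,0.412],[0,0.2,45,0,0,0,0.412],[0,3.5,44.8,0,0,0,0.412],[0,6.6,44.4,0,0,0,0.412],[0,9.8,43.9,0,0,0,0.411],[0,13,43,0.1,0,0,0.412],[0,16,42,0,0,0,0.412],[0,0,0,0,0,0,0],[0,0,0,0,0,0,0]],
  ],
)

```text
time_s: 2.35
position: [536.6, -99.8, 302.0]
orientation: [0.998, 0.069, -0.0, -0.0]
force: [0.7, 0.6, 0.4]
opening: 0.007
```

```bash
python3 - <<'E'
from h import *
s=sense();print(s["time_s"],s["position"],s["orientation"],s["force"],s["opening"])
b=pw(-43,-50,167)
rows([(b,YAW,5)])
w=[]
for th in np.linspace(0,1.45,16):
    sup=17.5*np.cos(th)+9*np.sin(th);d=np.array([np.sin(th),-np.cos(th)]);n=np.array([np.cos(th),np.sin(th)])
    q=50*d-(6+sup)*n;w.append((pw(q[0],q[1],167),YAW,1 if w else 2))
rows(w,start=(b,YAW))
cv2.imwrite("pics/top1.png",cv2.resize(get_image("top")[110:290,230:470,::-1],(800,600)))
E
```

```text
2.35 [536.58786811 -99.80948664 301.9835213 ] [ 9.97634466e-01  6.87400353e-02 -4.28475528e-04 -3.11343929e-04] [0.68326289 0.56657914 0.43450338] 0.006824475126971652
5 [[0,0.1,0.1,27,-0.001,0.001,0.001],[0,0,0.2,27,-0.001,0.001,0],[0,0,0.1,27,0,0.001,0.001],[0,0.1,0.1,27,-0.001,0.001,0.001],[0,0,0.2,27,-0.001,0.001,0]]
[ 536.81245195 -100.43047856  166.98317624] [9.97652567e-01 6.84788559e-02 3.07238198e-05 7.03114638e-06]
17 [[0,9.7,0,0,0,0,0],[0,9.8,0,0,0,0,0],[0,4.2,2.1,0,0,0,0],[0,4.5,1.8,0,0,0,0],[0,4.8,1.3,0,0,0,0],[0,5.1,0.8,0,0,0,0],[0,5.4,0.2,0,0,0,0],[0,5.5,-0.4,0,0,0,0],[0,5.6,-1,0,0,0,0],[0,5.6,-1.7,0,0,0,0],[0,5.4,-2.4,0,0,0,0],[0,5.3,-3.1,0,0,0,0],[0,4.9,-3.8,0,0,0,0],[0,4.6,-4.4,0,0,0,0],[0,4,-5,0,0,0,0],[0,3.4,-5.5,0,0,0,0],[0,2.8,-6,0,0,0,0]]
[622.88149125 -61.18461113 167.        ] [9.97654792e-01 6.84464427e-02 4.19113585e-18 6.10887374e-17]
```

>>> step_arm(
  steps=[
    [[0,0,0.1,27,0,0,0],[0,0,0.1,27,0,0,0],[0,0,0.1,27,0,0,0],[0,0,0.1,27,0,0,0],[0,0,0.2,27,0,0,0],[0,0,0,0,0,0,0],[0,9.7,0,0,0,0,0],[0,9.8,0,0,0,0,0],[0,4.2,2.1,0,0,0,0],[0,4.5,1.8,0,0,0,0],[0,4.8,1.3,0,0,0,0],[0,5.1,0.8,0,0,0,0]],
  ],
)

```text
time_s: 3.9
position: [575.7, -101.6, 167.2]
orientation: [0.998, 0.068, -0.0, -0.0]
force: [-1.1, 0.4, 0.5]
opening: 0.004
```

```bash
python3 - <<'E'
from h import *
s=sense();print(s["position"],s["force"],s["moment"])
cv2.imwrite("pics/top2.png",cv2.resize(get_image("top")[110:290,230:470,::-1],(800,600)))
E
```

```text
[ 575.69251111 -101.64493378  167.22322216] [-1.12682678  0.44396548  0.54392686] [-0.07359141  0.27980982  0.01509805]
```

View pics/top2.png

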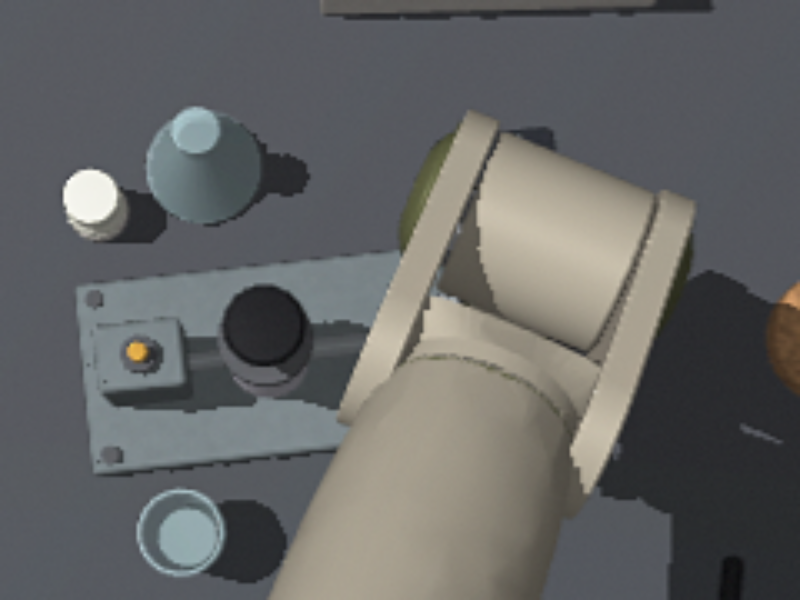

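The arm hides the vent in this view. The pump hasn't moved, and the -1.1 N force in x fits the handle turning, so I'll continue the arc.

>>> step_arm(
  steps=[
    [[0,5.4,0.2,0,0,0,0],[0,5.5,-0.4,0,0,0,0],[0,5.6,-1,0,0,0,0],[0,5.6,-1.7,0,0,0,0],[0,5.4,-2.4,0,0,0,0],[0,5.3,-3.1,0,0,0,0],[0,4.9,-3.8,0,0,0,0],[0,4.6,-4.4,0,0,0,0],[0,4,-5,0,0,0,0],[0,3.4,-5.5,0,0,0,0],[0,2.8,-6,0,0,0,0],[0,0,0,0,0,0,0]],
  ],
)

```text
time_s: 5.45
position: [623.2, -61.0, 167.4]
orientation: [0.998, 0.069, 0.0, -0.0]
force: [-0.1, 0.4, 0.1]
opening: 0.006
```

>>> step_arm(
  steps=[
    [[0,0,-2,0,0,0,0],[0,0,-1,0,0,0,0],[0,0,0,0,0,0,0]],
  ],
)

```text
time_s: 5.82
position: [622.6, -58.7, 167.4]
orientation: [0.998, 0.068, 0.0, 0.0]
force: [0.3, -0.4, 0.5]
opening: 0.005
```

>>> step_arm(
  steps=[
    [[0,0,-1,0,0,0,0],[0,0,-1,0,0,0,0],[0,0,0,0,0,0,0]],
  ],
)

```text
time_s: 6.2
position: [622.3, -56.6, 167.3]
orientation: [0.998, 0.068, -0.0, -0.0]
force: [0.4, 0.2, 0.6]
opening: 0.004
```

>>> step_arm(
  steps=[
    [[0,0,-1,0,0,0,0],[0,0,-1,0,0,0,0],[0,0,-1,0,0,0,0],[0,0,0,0,0,0,0]],
  ],
)

```text
time_s: 6.7
position: [622.0, -53.7, 167.3]
orientation: [0.998, 0.068, 0.0, 0.0]
force: [1.5, -1.4, -0.8]
opening: 0.003
```

>>> step_arm(
  steps=[
    [[0,0,-1,0,0,0,0],[0,0,-1,0,0,0,0],[0,0,0,0,0,0,0]],
  ],
)

```text
time_s: 7.08
position: [621.9, -53.2, 167.4]
orientation: [0.998, 0.068, 0.0, 0.001]
force: [2.0, -8.6, -1.0]
opening: 0.001
```

Against the stop at -8.6 N. I'll back off, lift and look.

>>> step_arm(
  steps=[
    [[0,0,10,0,0,0,0],[0,0,15,0,0,0,0],[0,0,0,-40,0,0,0],[0,0,0,-40,0,0,0],[0,0,0,-35,0,0,0],[0,-50,0,0,0,0,0],[0,-55,0,0,0,0,0],[0,-55,0,0,0,0,0],[0,-55,0,0,0,0,0],[0,-45,0,0,0,0,0],[0,0,0,0,0,0,0]],
  ],
)

```text
time_s: 8.45
position: [366.0, -112.4, 282.7]
orientation: [0.998, 0.067, 0.0, 0.0]
force: [0.8, -1.0, -0.1]
opening: 0.005
```

```bash
python3 - <<'E'
from h import *
s=sense();print(s["position"],s["force"])
cv2.imwrite("pics/top3.png",cv2.resize(get_image("top")[140:290,240:420,::-1],(720,600),interpolation=cv2.INTER_CUBIC))
k=unproj("top",(277/4+240,270/4+140),161);print(k)
rows([(k+[0,0,64+35],YAW,6),(k+[0,0,64+4],YAW,2)])
E
```

```text
[ 365.96236165 -112.40215344  282.72304978] [ 0.78833947 -0.9791722  -0.05195797]
[561.32284593  39.4566831  161.        ]
8 [[0,35.5,-20.7,3.8,0.001,-0.001,-0.002],[0,35.4,-20.8,3.9,0,-0.001,-0.001],[0,35.5,-20.7,3.8,0.001,-0.001,-0.002],[0,35.5,-20.7,3.8,0.001,-0.001,-0.002],[0,35.5,-20.7,3.9,0,-0.002,-0.002],[0,35.5,-20.7,3.8,0.001,-0.001,-0.001],[0,0,0,15.5,0,0,0],[0,0,0,15.5,0,0,0]]
[561.34973056  39.49298304 228.97402388] [ 9.97657766e-01  6.84030797e-02 -2.66411726e-05 -1.86630390e-05]
```

View pics/top3.png

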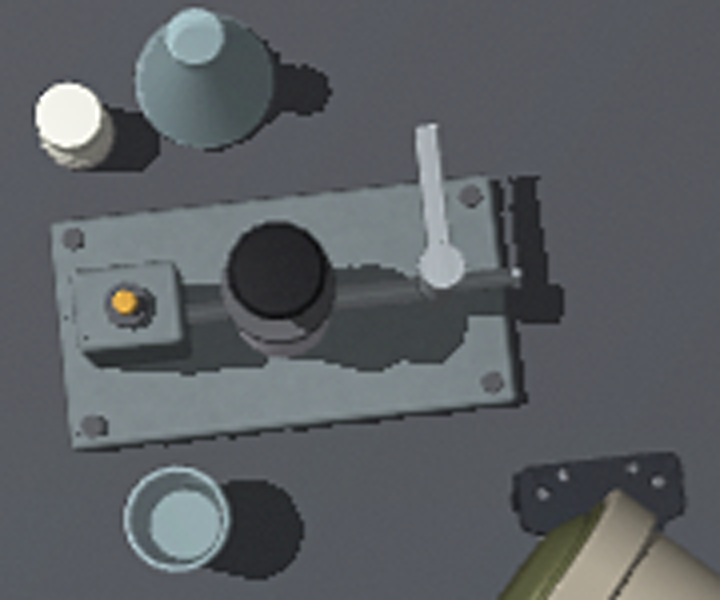

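The handle now runs from (442,266) to (427,127), square to the base's long side, so the vent is closed. The pump hasn't moved. Next is the first pressing stroke.

>>> step_arm(
  steps=[
    [[0,35.5,-20.7,3.8,0,0,0],[0,35.5,-20.7,3.8,0,0,0],[0,35.5,-20.7,3.8,0,0,0],[0,35.5,-20.7,3.8,0,0,0],[0,35.5,-20.7,3.9,0,0,0],[0,35.5,-20.7,3.8,0,0,0],[0,0,0,0,0,0,0],[0,0,0,15.5,0,0,0],[0,0,0,15.5,0,0,0],[0,0,0,6,0,0,0],[0,0,0,0,0,0,0]],
  ],
)

```text
time_s: 9.88
position: [561.3, 39.8, 222.4]
orientation: [0.998, 0.068, -0.0, 0.0]
force: [-2.1, -0.3, 2.7]
opening: 0.005
```

>>> step_arm(
  steps=[
    [[0,0,0,8,0,0,0],[0,0,0,8,0,0,0],[0,0,0,8,0,0,0],[0,0,0,3,0,0,0],[0,0,0,0,0,0,0]],
  ],
)

```text
time_s: 10.5
position: [561.7, 39.9, 196.6]
orientation: [0.998, 0.068, 0.001, 0.0]
force: [-3.5, -0.3, 7.5]
opening: 0.005
```

>>> step_arm(
  steps=[
    [[0,0,0,1,0,0,0],[0,0,0,1,0,0,0],[0,0,0,0,0,0,0]],
  ],
)

```text
time_s: 10.88
position: [561.7, 39.9, 195.1]
orientation: [0.998, 0.068, 0.001, 0.0]
force: [-5.4, -1.0, 11.5]
opening: 0.006
```

>>> step_arm(
  steps=[
    [[0,0,0,1,0,0,0],[0,0,0,0,0,0,0]],
  ],
)

```text
time_s: 11.12
position: [561.8, 39.9, 195.1]
orientation: [0.998, 0.068, 0.001, 0.0]
force: [-8.7, -0.6, 18.4]
opening: 0.002
```

>>> step_arm(
  steps=[
    [[0,0,0,-12,0,0,0],[0,0,0,-12,0,0,0],[0,0,0,-12,0,0,0],[0,0,0,0,0,0,0],[0,0,0,0,0,0,0]],
  ],
)

```text
time_s: 11.75
position: [561.4, 40.2, 227.8]
orientation: [0.998, 0.068, -0.0, -0.0]
force: [-0.1, -0.3, -0.3]
opening: 0.006
```

```bash
python3 - <<'E'
from h import *
s=sense();print(s["time_s"],s["position"],s["force"])
a=cv2.resize(get_image("top")[140:290,240:340,::-1],(400,600),interpolation=cv2.INTER_CUBIC)
b=cv2.resize(get_image("scene")[190:290,310:410,::-1],(400,400),interpolation=cv2.INTER_CUBIC)
b=np.vstack([b,np.zeros((200,400,3),np.uint8)])
cv2.imwrite("pics/s4.png",np.hstack([a,b]))
E
```

```text
11.75 [561.38656427  40.20433656 227.81474196] [-0.09878479 -0.30984106 -0.30846157]
```

View pics/s4.png

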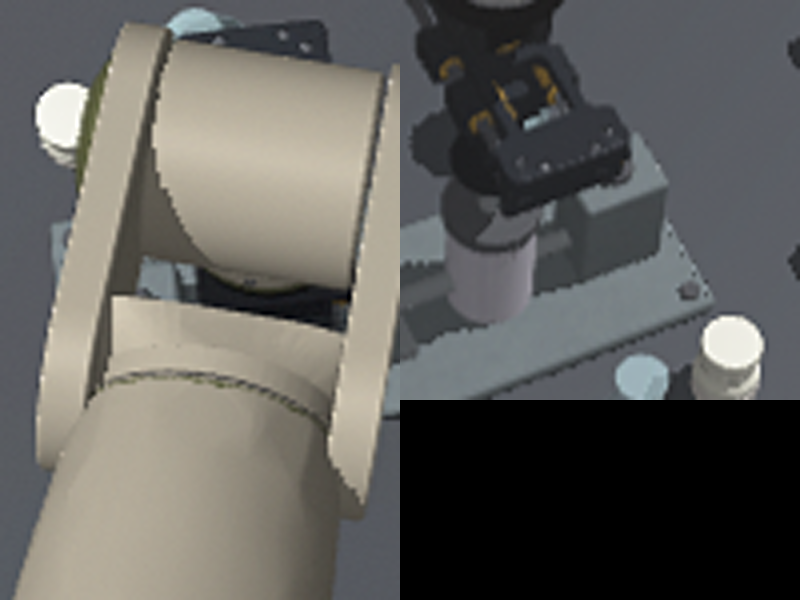

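Full down was at z 195.1, against the hard stop as predicted. The gripper hides the pin, but the pump looks in place. I'll repeat the full strokes.

>>> step_arm(
  steps=[
    [[0,0,0,12,0,0,0],[0,0,0,12,0,0,0],[0,0,0,11.5,0,0,0],[0,0,0,0,0,0,0],[0,0,0,0,0,0,0]],
  ],
)

```text
time_s: 12.48
position: [562.0, 40.2, 195.0]
orientation: [0.998, 0.069, 0.001, 0.0]
force: [-6.6, 1.2, 22.5]
opening: 0.003
```

>>> step_arm(
  steps=[
    [[0,0,0,-12,0,0,0],[0,0,0,-12,0,0,0],[0,0,0,-11.5,0,0,0],[0,0,0,0,0,0,0],[0,0,0,0,0,0,0],[0,0,0,12,0,0,0],[0,0,0,12,0,0,0],[0,0,0,11.5,0,0,0],[0,0,0,0,0,0,0],[0,0,0,0,0,0,0]],
  ],
)

```text
time_s: 13.72
position: [561.8, 40.2, 195.0]
orientation: [0.998, 0.069, 0.001, 0.0]
force: [-7.6, 0.0, 24.2]
opening: 0.006
```

>>> step_arm(
  steps=[
    [[0,0,0,-12,0,0,0],[0,0,0,-12,0,0,0],[0,0,0,-11.5,0,0,0],[0,0,0,0,0,0,0],[0,0,0,0,0,0,0],[0,0,0,12,0,0,0],[0,0,0,12,0,0,0],[0,0,0,11.5,0,0,0],[0,0,0,0,0,0,0],[0,0,0,0,0,0,0]],
  ],
)

```text
time_s: 14.98
position: [561.8, 40.2, 195.0]
orientation: [0.998, 0.069, 0.001, 0.0]
force: [-8.7, 1.4, 24.5]
opening: 0.005
```

>>> step_arm(
  steps=[
    [[0,0,0,-12,0,0,0],[0,0,0,-12,0,0,0],[0,0,0,-11.5,0,0,0],[0,0,0,0,0,0,0],[0,0,0,0,0,0,0],[0,0,0,12,0,0,0],[0,0,0,12,0,0,0],[0,0,0,11.5,0,0,0],[0,0,0,0,0,0,0],[0,0,0,0,0,0,0]],
  ],
)

```text
time_s: 16.23
position: [561.8, 40.2, 195.0]
orientation: [0.998, 0.069, 0.001, 0.0]
force: [-8.8, 1.2, 26.0]
opening: 0.009
```

>>> step_arm(
  steps=[
    [[0,0,0,-12,0,0,0],[0,0,0,-12,0,0,0],[0,0,0,-11.5,0,0,0],[0,0,0,0,0,0,0],[0,0,0,0,0,0,0],[0,0,0,12,0,0,0],[0,0,0,12,0,0,0],[0,0,0,11.5,0,0,0],[0,0,0,0,0,0,0],[0,0,0,0,0,0,0]],
  ],
)

```text
time_s: 17.48
position: [561.8, 40.2, 195.0]
orientation: [0.998, 0.069, 0.001, 0.0]
force: [-9.0, 0.8, 25.9]
opening: 0.004
```

>>> step_arm(
  steps=[
    [[0,0,0,-12,0,0,0],[0,0,0,-12,0,0,0],[0,0,0,-12,0,0,0],[0,0,0,-30,0,0,0],[0,0,0,-30,0,0,0],[0,-55,0,0,0,0,0],[0,-55,0,0,0,0,0],[0,-55,0,0,0,0,0],[0,-55,20,0,0,0,0],[0,0,55,0,0,0,0],[0,0,55,0,0,0,0],[0,0,0,0,0,0,0]],
  ],
)

```text
time_s: 18.98
position: [361.2, -121.1, 288.3]
orientation: [0.998, 0.066, -0.001, -0.0]
force: [-0.1, -0.0, -1.7]
opening: 0.004
```

```bash
python3 - <<'E'
from h import *
s=sense();print(s["time_s"],s["position"],s["force"])
a=cv2.resize(get_image("top")[140:290,240:340,::-1],(400,600),interpolation=cv2.INTER_CUBIC)
b=cv2.resize(get_image("scene")[200:275,310:385,::-1],(400,400),interpolation=cv2.INTER_CUBIC)
b=np.vstack([b,np.zeros((200,400,3),np.uint8)])
cv2.imwrite("pics/s5.png",np.hstack([a,b]))
P=np.array([549.6,118.3,0]);print(proj("scene",[P+[0,0,z] for z in(102,108,138)])-[310,200])
E
```

```text
18.975 [ 361.18000255 -121.08360045  288.30207914] [-0.11781315 -0.04309719 -1.7020144 ]
[[52.49267578 30.27351745]
 [52.64391937 28.82243923]
 [53.4150512  21.41535801]]
```

View pics/s5.png

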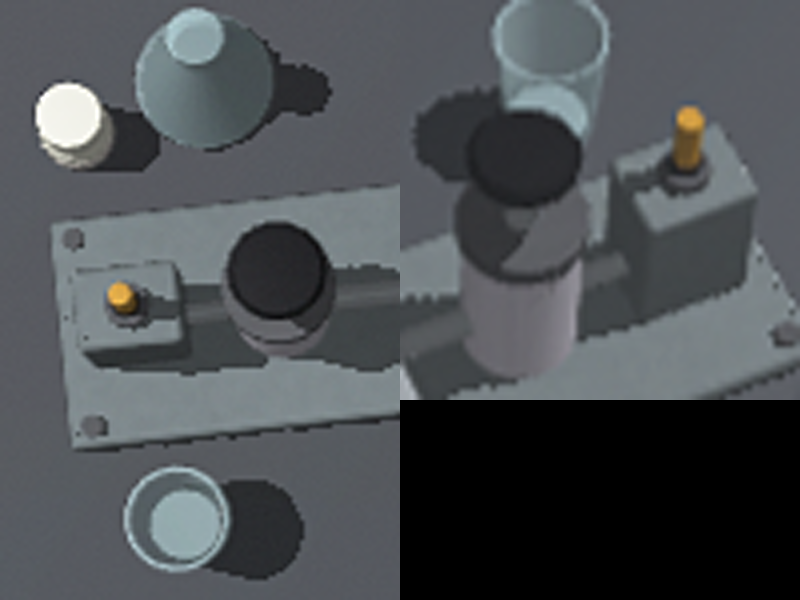

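The pin now stands out tall: its tip at crop y≈113 matches the 138 mm prediction, and the plunger is up. I can't clearly make out the ring against the dark collar. Extra strokes do no harm, so I'll do two more and check whether the tip moves.

>>> step_arm(
  steps=[
    [[0,0,-55,0,0,0,0],[0,0,-55,0,0,0,0],[0,55,-20,0,0,0,0],[0,55,0,0,0,0,0],[0,55,0,0,0,0,0],[0,55,0,0,0,0,0],[0,0,0,0,0,0,0],[0,0,0,30,0,0,0],[0,0,0,30,0,0,0],[0,0,0,0,0,0,0],[0,0,0,12,0,0,0],[0,0,0,12,0,0,0],[0,0,0,11.5,0,0,0],[0,0,0,0,0,0,0],[0,0,0,0,0,0,0]],
  ],
)

```text
time_s: 20.95
position: [561.7, 40.7, 195.2]
orientation: [0.998, 0.069, 0.001, -0.0]
force: [-3.5, 3.0, 10.2]
opening: 0.006
```

>>> step_arm(
  steps=[
    [[0,0,0,-12,0,0,0],[0,0,0,-12,0,0,0],[0,0,0,-11.5,0,0,0],[0,0,0,0,0,0,0],[0,0,0,0,0,0,0],[0,0,0,12,0,0,0],[0,0,0,12,0,0,0],[0,0,0,11.5,0,0,0],[0,0,0,0,0,0,0],[0,0,0,0,0,0,0]],
  ],
)

```text
time_s: 22.2
position: [562.0, 40.0, 195.0]
orientation: [0.998, 0.069, 0.001, 0.0]
force: [-6.0, -0.3, 21.2]
opening: 0.005
```

>>> step_arm(
  steps=[
    [[0,0,0,-12,0,0,0],[0,0,0,-12,0,0,0],[0,0,0,-12,0,0,0],[0,0,0,-30,0,0,0],[0,0,0,-30,0,0,0],[0,-55,0,0,0,0,0],[0,-55,0,0,0,0,0],[0,-55,0,0,0,0,0],[0,-55,20,0,0,0,0],[0,0,55,0,0,0,0],[0,0,55,0,0,0,0],[0,0,0,0,0,0,0]],
  ],
)

```text
time_s: 23.7
position: [361.1, -121.0, 288.8]
orientation: [0.998, 0.066, -0.001, -0.0]
force: [-0.0, 0.9, 0.2]
opening: 0.004
```

```bash
python3 - <<'E'
from h import *
s=sense();print(s["time_s"],s["position"],s["force"])
a=cv2.resize(get_image("top")[140:290,240:390,::-1],(400,400),interpolation=cv2.INTER_CUBIC)
b=cv2.resize(get_image("scene")[200:275,310:385,::-1],(400,400),interpolation=cv2.INTER_CUBIC)
old=cv2.imread("pics/s5.png")[:400,400:];print("scene diff at pin",cv2.absdiff(b,old)[80:200,250:340].max(), "all",cv2.absdiff(b,old).max())
cv2.imwrite("pics/s6.png",np.hstack([a,b]))
E
```

```text
23.7 [ 361.09551103 -121.01394174  288.770901  ] [-0.04295776  0.90250738  0.24049737]
scene diff at pin 3 all 4
```

View pics/s6.png

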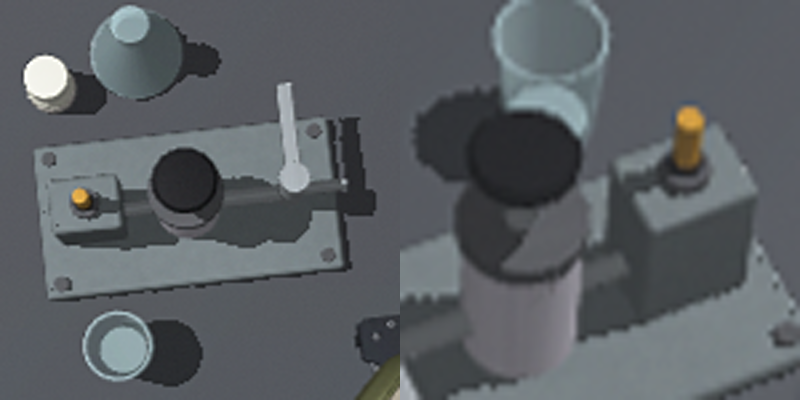

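Two more full strokes left the pin exactly where it was, so it is fully out. The tip sits at the 138 mm position, the vent is closed at (285,85)–(294,178), the plunger is up and the hand is clear.

```bash
python3 -c "
from workcell import *
print(close_job())"
```

```text
the job is handed in; nothing more can be done
None
```

The pump is up to pressure and I've handed the job in, at about 24 s of the 58 s allowed; no verdict was reported.

- **Vent:** I pushed the handle a quarter turn anticlockwise with the closed fingertips until it met its stop (about 9 N). The top view showed it square to the pump's long side before I started pumping and again at the end.
- **Pumping:** I made 8 full strokes, each down to the hard stop (about 30 mm, 10–26 N) and let fully back up.
- **Pin:** After stroke 6 the tip was where a fully-out pin should be, 138 mm above the bench. Strokes 7 and 8 did not move it; the scene images before and after matched to within noise.
- **Final state:** In the last images the plunger is up, the hand is well clear, and the pump, flask, beaker and jar have not visibly moved. I did not recheck the bottles, scoop, marker and cork ring at the end; the arm did not work near them.

**Not confirmed:** I could not clearly make out the black ring against the dark collar at this resolution. That the pin is fully out rests on the tip height and the two strokes that changed nothing.

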